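Put the microscope accessories back in their holders

TASK

Put the microscope accessories away, each in the aluminium bench holder made for its shape: the white objective in the small round holder, the white screw-cap canister in the large round one, the flat cream slide mailer in the narrow oblong one and the white flat box in the wide oblong one. Each must stand upright or lie flat on its holder's floor inside the rim; leave the black eyepiece and the brown bottle where they stand. Take the things in the clear middle of the bench; similar ones stored far back and to the left, among the bottles, mug, notebook and tissue box, stay there.

Things in the scene. Friction and masses are not known exactly. Their poses are not given: they have to be found in the camera images.
- objective_centre (a point): Spare microscope objective, loose, standing upright on its thread: a white round barrel 26 mm across, 45 mm tall, tapering to a dark lens at the top; widest and straight in its middle. Point half-way up on its axis (22.5 mm above its foot); z up along its axis. Belongs in holder_small_round.
- canister_centre (a point): White screw-cap canister, loose, standing upright: round, 39 mm across, 56 mm tall, white ribbed cap (plain below). Point half-way up on its axis (28 mm above its foot); z up along its axis. It stands in the clear middle of the bench, close in front of or behind the row of holders (a like one among the bottles at the back left is not meant). Belongs in holder_large_round.
- slide_mailer_centre (a point): Flat cream-coloured slide mailer (long narrow case), loose, lying flat: 32 mm (its x) by 82 mm (its y) by 9 mm thick. Point at its centre, 4.5 mm above its underside. Can be gripped across the 32 mm way. It lies in the clear middle of the bench, close in front of or behind the row of holders (like ones beside the mug and the tissue box at the back are not meant). Belongs in holder_narrow.
- cuvette_box_centre (a point): Flat white box with a closed lid (lid fixed), loose, lying flat: 50 mm (its x) by 70 mm (its y) by 20 mm high. Point at its centre, 10 mm above its underside. Can be gripped across the 50 mm way. Belongs in holder_wide.
- holder_small_round: The smaller of two round aluminium holders with dark floor: pocket 42 mm across, 50 mm outside. Fixed to the bench; a thin fixed blue cable lies in front of the row of holders. Origin: centre of its underside, on the bench; pocket floor 2 mm and rim top 6 mm above the bench, rim 4 mm thick. 
- holder_large_round: The larger of two round aluminium holders with dark floor: pocket 55 mm across, 63 mm outside. Fixed to the bench; a thin fixed blue cable lies in front of the row of holders. Origin: centre of its underside, on the bench; pocket floor 2 mm and rim top 6 mm above the bench, rim 4 mm thick. 
- holder_narrow: The narrower of two oblong aluminium holders with dark floor: pocket 48 mm (x) by 98 mm (y), 56 by 106 mm outside. Fixed to the bench; a thin fixed blue cable lies in front of the row of holders. Origin: centre of its underside, on the bench; pocket floor 2 mm and rim top 6 mm above the bench, rim 4 mm thick. The middle 44 mm of each long side has no rim (finger notch). x runs across the short way, y along the long way.
- holder_wide: The wider of two oblong aluminium holders with dark floor: pocket 66 mm (x) by 86 mm (y), 74 by 94 mm outside. Fixed to the bench; a thin fixed blue cable lies in front of the row of holders. Origin: centre of its underside, on the bench; pocket floor 2 mm and rim top 6 mm above the bench, rim 4 mm thick. The middle 44 mm of each long side has no rim (finger notch). x runs across the short way, y along the long way.
- eyepiece_centre (a point): Bystander, loose: black spare eyepiece standing upright, 35 mm across, 50 mm tall. Point half-way up on its axis. To be left where it stands.
- oil_bottle_centre (a point): Bystander, loose: small brown bottle with black cap, 31 mm across, 71 mm tall, upright. Point half-way up on its axis. To be left where it stands.

How it is judged (in metres and radians):
At the end, for the whole second after the job is handed in: Each thing rests released on its own holder's floor: round ones within 11 mm of its centre, flat ones within 13 mm and long sides within 0.25 rad of it (either way round); within 0.06 rad of upright or flat, at most 1.8 mm above seated height, at rest (horizontal distance between objective_centre and holder_small_round below 0.011 m and z of objective_centre in the frame of holder_small_round between 0.0215 and 0.0263 m and angle between each of objective_centre, canister_centre, slide_mailer_centre, cuvette_box_centre's own z axis and vertical below 0.06 rad and linear speed of each of objective, canister, slide_mailer, cuvette_box below 0.02 m/s and horizontal distance between canister_centre and holder_large_round below 0.011 m and z of canister_centre in the frame of holder_large_round between 0.027 and 0.0318 m and horizontal distance between slide_mailer_centre and holder_narrow below 0.013 m and z of slide_mailer_centre in the frame of holder_narrow between 0.0035 and 0.0083 m and angle between the x axis of slide_mailer_centre and the x axis of holder_narrow, either way round below 0.25 rad and horizontal distance between cuvette_box_centre and holder_wide below 0.013 m and z of cuvette_box_centre in the frame of holder_wide between 0.009 and 0.0138 m and angle between the x axis of cuvette_box_centre and the x axis of holder_wide, either way round below 0.25 rad); the robot touches nothing.
It fails at once if the eyepiece that is to be left alone is moved by more than 20 mm (distance of eyepiece_centre from where it was at the start of the episode above 0.02 m).
It fails at once if the brown bottle that is to be left alone is moved by more than 20 mm (distance of oil_bottle_centre from where it was at the start of the episode above 0.02 m).
It also fails if it takes over 106 s, if anything falls off the work surface, if the arm or the gripper's body presses on something with over 40 N, if the wrist force passes 120 N, or if a joint passes its speed limit or range.

ROBOT

A 6-joint arm with a two-finger parallel gripper is mounted at the origin on a cart in front of the work surface, level with it; the furniture and walls round the work are solid. World frame = base frame: x ahead of the robot, y to its left, z up, the work surface at z = 0. Lengths are in mm, angles in rad, forces in N, time in s.
With the tool pointing down it reaches from about 275 to 750 mm from the base axis. Payload 10.2 kg.
Tool frame: the origin (TCP) lies at the very end of the fingers, on their centre line; the grasp point (between the pads) lies 19 mm behind it; z points along the fingers, y is the line along which they close (so a half turn about z gives the same grasp; the last joint's range is limited). The gripper opens to 85 mm and grips with 20 to 120 N. Pads are 22 mm wide; open, the fingers measure 114 mm over their backs; the gripper's body (76 mm by 85 mm) begins 54 mm behind the grasp point. The pads swing forward as they close: fully open they stand 13 mm farther back than shut.
Start: joints at [-1.542, 0.313, 1.498, -0, 1.331, -0.223], TCP at [130.789, -508.454, 231.294] pointing down, gripper open.
Joint ranges: [-2.94, 2.94], [-0.97, 2.17], [0.19, 2.56], [-1.23, 4.37], [0.02, 3.11], [-2.88, 2.88]. Speed limits (rad/s): [2.39, 2.39, 3.01, 3.14, 3.14, 3.14].

INTERFACE

Orientations are given as a unit quaternion [w, x, y, z].
In Python, from rig import telemetry, optics, ctrl gives the robot as it stands.
- The arm moves only by the tool servo_tool, never from a script. Its argument "deltas" is a list of rows, each a list of 3 entries, a list of its own where there are three numbers: the shift along the tool's x, y, z in units of 20 cm (1.0 is 20 cm), then the turn, a rotation vector about the tool's x, y, z in units of 90 degrees (1.0 is 90 degrees), then the opening, from 0 (shut) to 1 (fully open). A call has 1 to 8 rows; each row shifts and turns the commanded pose from where the row before left it, along the tool's axes as they then stand; what a row does not reach is not made up. A row lasts 1/10 s, in which the tool goes at most 50 mm and 8.59 degrees, less where a joint would pass 70% of its speed; a pose out of reach is approached as far as the arm can. A call with a number of a shift or a turn outside -1 to 1 is refused whole. A call with a gripper value outside its range is refused whole. The fingers move at their own pace and stop on an object; "squeeze" is the grip in N (left out, the last holds). Time passes only in rows, so rows that do not move let the fingers close. It gives the time, the measured TCP pose, the force, the opening and the grip force at its end, in the units of the state.
- telemetry.sense(): the state, without advancing time (a new reading comes with each control period).
- optics.capture(name): name is "scene" or "top" or "wrist"; returns the picture (384x512x3 uint8, blue, green, red); there is no depth.
- optics.camera_model(name): a dict with "vfov" (degrees; the focal length in pixels is half the picture's height over the tangent of half this angle, whatever the lens; pixels are square), "cx", "cy" (the principal point, pixels), "R" (3x3) and "t" (3): a world point X has camera coordinates R X + t; the wrist camera has in their place "mount" (4x4, takes a point from camera to tool coordinates, whose origin is the TCP and whose axes are the flange's). Camera axes: x right, y down, z forward; pixel columns grow to the right and rows downward; lengths in mm; the calibration is good to about 2 mm. A picture is of the moment at which its call begins: read the wrist's pose just before it. camera_model takes no time and is no camera call.
- ctrl.finish_job(): hands the job in; it is judged then, once.
The state is a dict: "time_s": time; "joints": joint angles; "dq": joint speeds; "tau": joint torques, N m; "eef_pos": TCP position; "ee_rot": TCP orientation; "force": force on the tool from outside, world axes, zero at the start; "wrist_torque": the same for the moment, N m; "grip_width": opening from 0.0 (shut) to 1.0 (fully open); "grip_force": force on a finger pad.
Only numpy, scipy, OpenCV 4.12 (cv2) and the standard library are available. Lean on these libraries where they do the work, as an engineer would, in place of code of your own. Each camera call takes 0.05 s, during which the arm holds its last target. There are 200 camera calls.

## Working session

There is one attempt and no reset: what is moved stays moved. The work goes in short steps, Python scripts to look and compute and a tool call to move; the robot and the scene stay as the last step left them, time stands still between calls to the robot, and variables do not carry over. Pictures are saved under pics/ and viewed, at most 14 in all, crops included, and the job is handed in when it is done.

Besides the shell and the picture viewer there is one more tool, called after "Call:" by a JSON object that holds its "fn" and its "kwargs", one argument or row to a line. servo_tool: Moves the arm, as the interface text tells. Its arguments: {"type":"object","properties":{"deltas":{"type":"array"},"squeeze":{"type":"number"}},"required":["deltas"]}

```bash
mkdir -p pics && ls
python3 - <<'E'
from rig import telemetry, optics, ctrl
import cv2,numpy as np
s=telemetry.sense();print(s)
for n in ("scene","top"):
    im=optics.capture(n);cv2.imwrite(f"pics/{n}0.png",im)
    m=optics.camera_model(n);print(n,m)
print(optics.camera_model("wrist"))
E
```

```text
pics
{'time_s': 0.0, 'joints': array([-1.54239479e+00,  3.13456922e-01,  1.49845251e+00, -1.81393438e-05,
        1.33100144e+00, -2.23407516e-01]), 'dq': array([-0.00180928,  0.00020014,  0.00148436, -0.00107513, -0.00018959,
       -0.00068914]), 'tau': array([ 5.63073227e-04, -4.12268829e+01, -2.59742171e+01, -1.26349278e-04,
        4.15743707e-03, -2.75885490e-06]), 'eef_pos': array([ 130.77933387, -508.1777935 ,  230.72572857]), 'ee_rot': array([-6.56835459e-04,  9.92084003e-01,  1.25574266e-01,  5.53963709e-05]), 'force': array([0.06306638, 0.47239346, 0.36178321]), 'wrist_torque': array([ 0.00806312,  0.01411699, -0.04378583]), 'grip_force': 0.0, 'grip_width': 1.0041421856406436}
scene {'vfov': 57.98697522605695, 'cx': 253.50402392401122, 'cy': 193.24105227633672, 'R': array([[-0.47028468, -0.88247833,  0.00801986],
       [-0.41979071,  0.21570013, -0.88161738],
       [ 0.77627835, -0.41797781, -0.47189667]]), 't': array([421.50852913, 223.8788754 , 543.98162949])}
top {'vfov': 50.074843237751935, 'cx': 249.3763422028691, 'cy': 191.8978427592668, 'R': array([[-0.00709456, -0.99993049,  0.00941757],
       [-0.99625952,  0.00625681, -0.08618483],
       [ 0.08611992, -0.00999379, -0.99623465]]), 't': array([ 169.32579975,  540.07877793, 1140.83232757])}
{'vfov': 66.16105879504096, 'cx': 257.37934091724594, 'cy': 191.54155764702273, 'mount': array([[-1.05699475e-03, -9.44464131e-01, -3.28612824e-01,
         8.54612252e+01],
       [ 9.99999131e-01, -1.25734786e-03,  3.97203390e-04,
         7.65799294e-02],
       [-7.88324985e-04, -3.28612118e-01,  9.44464639e-01,
        -1.42997891e+02],
       [ 0.00000000e+00,  0.00000000e+00,  0.00000000e+00,
         1.00000000e+00]])}
```

View pics/scene0.png

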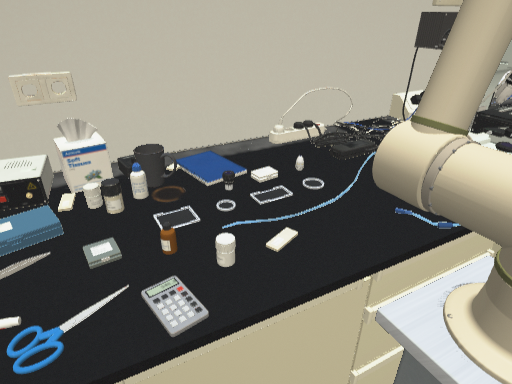

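View pics/top0.png

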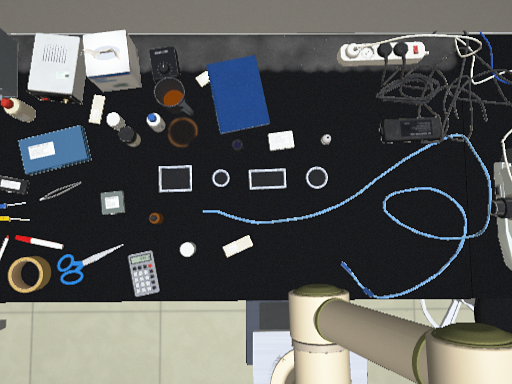

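Scene view: canister (226,250), mailer (282,239), box (264,174), objective (300,163). Holders: wide (177,217), small round (226,205), narrow (271,195), large round (313,183). In the top view the same things are at (188,249), (238,246), (281,140), (326,139), and the holders at (175,178), (221,178), (267,178), (317,177). The eyepiece is at (237,145) and the bottle at (155,217). Next I triangulate.

```bash
cat > h.py <<'E'
import cv2,numpy as np
from scipy.spatial.transform import Rotation as Rot
from rig import telemetry, optics
def q2R(q): return Rot.from_quat([q[1],q[2],q[3],q[0]]).as_matrix()
def cam(n,s=None):
    """-> f,cx,cy, C (centre), A (cam->world rotation)"""
    m=optics.camera_model(n); f=192/np.tan(np.radians(m['vfov']/2))
    if n=='wrist':
        T=np.array(m['mount']); Rt=q2R(s['ee_rot'])
        return f,m['cx'],m['cy'],Rt@T[:3,3]+s['eef_pos'],Rt@T[:3,:3]
    R=np.array(m['R']); return f,m['cx'],m['cy'],-R.T@np.array(m['t']),R.T
def ray(c,p):
    d=c[4]@np.array([(p[0]-c[1])/c[0],(p[1]-c[2])/c[0],1]); return c[3],d/np.linalg.norm(d)
def plane(c,p,z):
    o,d=ray(c,p); return o+d*(z-o[2])/d[2]
def tri(r1,r2):
    (o1,d1),(o2,d2)=r1,r2
    t=np.linalg.lstsq(np.c_[d1,-d2],o2-o1,rcond=None)[0]
    a,b=o1+t[0]*d1,o2+t[1]*d2; return (a+b)/2,np.linalg.norm(a-b)
def proj(c,X):
    v=c[4].T@(np.asarray(X,float)-c[3]); return np.array([c[0]*v[0]/v[2]+c[1],c[0]*v[1]/v[2]+c[2]])
def blob(im,p,th=110,r=40,hull=True):
    """contour (hull) of bright blob nearest p -> contour, centroid of filled hull"""
    g=im.max(2); m=np.zeros_like(g); x,y=map(int,p)
    y0,y1,x0,x1=max(0,y-r),y+r,max(0,x-r),x+r
    m[y0:y1,x0:x1]=(g[y0:y1,x0:x1]>th)*255
    cs=[c for c in cv2.findContours(m,cv2.RETR_EXTERNAL,cv2.CHAIN_APPROX_NONE)[0] if cv2.contourArea(c)>12]
    c=min(cs,key=lambda c:-cv2.pointPolygonTest(cv2.convexHull(c),(float(x),float(y)),True))
    c=cv2.convexHull(c); M=cv2.moments(c); return c,np.array([M['m10'],M['m01']])/M['m00']
E
python3 - <<'E'
from h import *
T,S=cv2.imread('pics/top0.png'),cv2.imread('pics/scene0.png')
ct,cs=cam('top'),cam('scene')
O=dict(can=((188,249),(226,250),28),mailer=((238,246),(282,239),5),box=((281,140),(264,174),10),obj=((326,139),(300,163),22),
 wide=((175,178),(177,217),6),small=((221,178),(226,205),6),narrow=((267,178),(271,195),6),large=((317,177),(313,183),6))
for k,(a,b,z) in O.items():
    c1,p=blob(T,a,r=28 if k not in('wide','narrow') else 24);c2,q=blob(S,b,r=26)
    X,g=tri(ray(ct,p),ray(cs,q)); P=plane(ct,p,z)
    w=np.array([plane(ct,v[0],z)[:2] for v in c1],np.float32)
    print(k,p.round(1),q.round(1),'tri',X.round(),'gap',g.round(1),'plane',P.round(),'rect',[np.round(v,0) for v in cv2.minAreaRect(w)])
for k,p,z in(('eye',(237,145),40),('bottle',(155,217),60)): print(k,plane(ct,p,z).round())
E
```

```text
can [187.3 248.9] [225.2 248.9] tri [383. 338.  30.] gap 1.7 plane [383. 339.  28.] rect [array([383., 340.]), array([39., 41.]), np.float64(45.0)]
mailer [237.4 245.7] [281.4 238.9] tri [389. 201.   4.] gap 0.1 plane [390. 201.   5.] rect [array([390., 201.]), array([34., 83.]), np.float64(24.0)]
box [280.8 140.3] [263.9 173.7] tri [692.  73.   9.] gap 0.1 plane [692.  74.  10.] rect [array([692.,  74.]), array([52., 72.]), np.float64(7.0)]
obj [325.7 139. ] [299.3 162.8] tri [693. -55.  20.] gap 0.5 plane [692. -54.  22.] rect [array([692., -55.]), array([24., 29.]), np.float64(44.0)]
wide [174.8 178.1] [175.2 220. ] tri [585. 381.  -5.] gap 0.2 plane [584. 380.   6.] rect [array([584., 381.]), array([76., 95.]), np.float64(0.0)]
small [220.5 177.6] [225.5 204.7] tri [585. 248.   3.] gap 0.9 plane [585. 248.   6.] rect [array([585., 248.]), array([49., 49.]), np.float64(45.0)]
narrow [267.  178.4] [270.9 194.1] tri [582. 114.   2.] gap 0.3 plane [581. 114.   6.] rect [array([581., 115.]), array([ 58., 108.]), np.float64(2.0)]
large [316.5 177.1] [313.  182.9] tri [584. -29.   3.] gap 0.9 plane [584. -28.   6.] rect [array([585., -28.]), array([61., 64.]), np.float64(89.0)]
eye [672. 200.  40.]
bottle [471. 423.  60.]
```

Both views agree on position and height to within about 2 mm. I turn the tool so it closes along world x (then tool x = world y, tool y = world x, tool z = down) and go towards the objective.

Call:
{"fn": "servo_tool", "kwargs": {
  "deltas": [
    [[0,0,0],[0,0,-0.093],1],
    [[0,0,0],[0,0,-0.093],1],
    [[0,0,0],[0,0,-0.093],1],
    [[0,0,0],[0,0,-0.093],1],
    [[0,0,0],[0,0,-0.093],1],
    [[0,0,0],[0,0,-0.093],1],
    [[0,0,0],[0,0,-0.093],1],
    [[0,0,0],[0,0,-0.093],1]
  ],
  "squeeze": 30
}}

```text
time_s: 0.9
eef_pos: [130.8, -508.3, 231.0]
ee_rot: [-0.0, 0.756, 0.654, 0.0]
force: [0.0, -0.5, -0.2]
grip_width: 0.999
grip_force: 0.0
```

Call:
{"fn": "servo_tool", "kwargs": {
  "deltas": [
    [[0,0,0],[0,0,-0.093],1],
    [[0.15,0.187,0.02],[0,0,0],1],
    [[0.15,0.187,0.02],[0,0,0],1],
    [[0.15,0.187,0.02],[0,0,0],1],
    [[0.15,0.187,0.02],[0,0,0],1],
    [[0.15,0.187,0.02],[0,0,0],1],
    [[0.15,0.187,0.02],[0,0,0],1],
    [[0.15,0.187,0.02],[0,0,0],1]
  ]
}}

```text
time_s: 1.7
eef_pos: [394.7, -298.0, 203.0]
ee_rot: [-0.0, 0.709, 0.706, 0.0]
force: [1.3, -1.1, 0.3]
grip_width: 1.001
grip_force: 0.0
```

Call:
{"fn": "servo_tool", "kwargs": {
  "deltas": [
    [[0.15,0.187,0.02],[0,0,0],1],
    [[0.15,0.187,0.02],[0,0,0],1],
    [[0.15,0.187,0.02],[0,0,0],1],
    [[0.15,0.187,0.02],[0,0,0],1],
    [[0.15,0.187,0.02],[0,0,0],1],
    [[0.15,0.187,0.02],[0,0,0],1],
    [[0,0,0],[0,0,0],1],
    [[0,0,0],[0,0,0],1]
  ]
}}

```text
time_s: 2.5
eef_pos: [618.6, -119.9, 178.3]
ee_rot: [-0.001, 0.708, 0.706, -0.0]
force: [-0.0, -0.2, -0.8]
grip_width: 1.0
grip_force: 0.0
```

```bash
cat >> h.py <<'E'
def snap(name):
    s=telemetry.sense(); im=optics.capture('wrist'); cv2.imwrite(f'pics/{name}.png',im); return im,cam('wrist',s),s
E
python3 - <<'E'
from h import *
im,c,s=snap('w1'); print(s['eef_pos'].round(1))
for k,X in dict(obj=(693,-55,22),large=(584,-28,6),box=(692,74,10)).items(): print(k,proj(c,X).round())
E
```

```text
[ 618.6 -119.9  178.3]
obj [333. 110.]
large [222.  82.]
box [340. -43.]
```

View pics/w1.png

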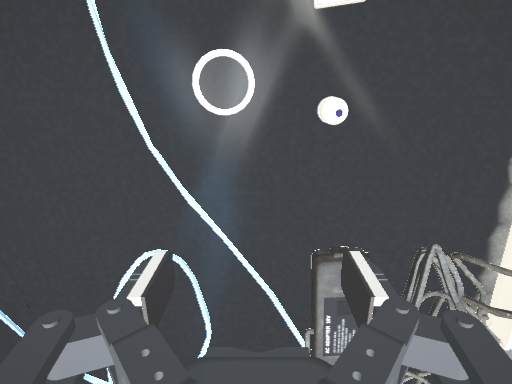

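The wrist view shows the objective at (333,110) and the large ring at (222,82), as predicted. I refine both from this picture.

Run:
```python
from h import *
im=cv2.imread('pics/w1.png');s=telemetry.sense();c=cam('wrist',s)
T=cv2.imread('pics/top0.png');ct=cam('top')
for k,p,q,z in(('obj',(333,110),(326,139),24),('large',(222,82),(317,177),6)):
    a=blob(im,p,th=170)[1];b=blob(T,q,r=24)[1]
    X,g=tri(ray(c,a),ray(ct,b));print(k,a.round(1),X.round(1),g.round(1),plane(c,a,z).round(1))
```

```text
obj [332.3 110. ] [694.9 -56.6  11.4] 0.6 [692.1 -55.9  24. ]
large [223.   81.6] [584.4 -28.8   4.4] 0.2 [584.5 -28.9   6. ]
```

Call:
{"fn": "servo_tool", "kwargs": {
  "deltas": [
    [[0.161,0.184,0],[0,0,0],1],
    [[0.161,0.184,0],[0,0,0],1],
    [[0,0,0.2],[0,0,0],1],
    [[0,0,0.2],[0,0,0],1],
    [[0,0,0.2],[0,0,0],1],
    [[0,0,0.15],[0,0,0],1],
    [[0,0,0.095],[0,0,0],1],
    [[0,0,0],[0,0,0],1]
  ]
}}

```text
time_s: 3.35
eef_pos: [690.4, -57.6, 7.7]
ee_rot: [-0.002, 0.709, 0.705, -0.001]
force: [-0.4, 0.8, 0.9]
grip_width: 1.001
grip_force: 0.0
```

Call:
{"fn": "servo_tool", "kwargs": {
  "deltas": [
    [[0,0,0],[0,0,0],0.2],
    [[0,0,0],[0,0,0],0.2],
    [[0,0,0],[0,0,0],0.2],
    [[0,0,0],[0,0,0],0.2],
    [[0,0,0],[0,0,0],0.2],
    [[0,0,0],[0,0,0],0.2],
    [[0,0,0],[0,0,0],0.2],
    [[0,0,0],[0,0,0],0.2]
  ]
}}

```text
time_s: 4.15
eef_pos: [692.9, -56.6, 11.3]
ee_rot: [0.001, 0.709, 0.706, 0.0]
force: [-1.7, 0.0, 5.7]
grip_width: 0.285
grip_force: 29.6
```

Call:
{"fn": "servo_tool", "kwargs": {
  "deltas": [
    [[0,0,-0.1],[0,0,0],0.2],
    [[0,0,-0.2],[0,0,0],0.2],
    [[0,0,-0.2],[0,0,0],0.2],
    [[0.15,-0.2,-0.05],[0,0,0],0.2],
    [[0.2,-0.14,0],[0,0,0],0.2],
    [[0.2,-0.1,0],[0,0,0],0.2],
    [[0.2,-0.1,0],[0,0,0],0.2],
    [[0.2,0,0],[0,0,0],0.2]
  ]
}}

```text
time_s: 4.95
eef_pos: [583.9, 135.0, 120.2]
ee_rot: [-0.001, 0.709, 0.706, -0.001]
force: [0.8, 0.2, -0.9]
grip_width: 0.28
grip_force: 30.1
```

Call:
{"fn": "servo_tool", "kwargs": {
  "deltas": [
    [[0.2,0,0],[0,0,0],0.2],
    [[0.1,0,0],[0,0,0],0.2],
    [[0,0,0],[0,0,0],0.2]
  ]
}}

```text
time_s: 5.25
eef_pos: [585.7, 196.0, 119.8]
ee_rot: [-0.0, 0.707, 0.707, -0.0]
force: [1.1, -0.0, -0.5]
grip_width: 0.284
grip_force: 30.1
```

Run:
```python
from h import *
im,c,s=snap('w2'); print(s['eef_pos'].round(1),s['grip_width'],s['grip_force'],s['force'])
for k,X in dict(small=(585,248,6),wide=(584,381,6)).items(): print(k,proj(c,X).round())
```

```text
[585.7 196.  119.8] 0.28362510743646885 30.104762844275683 [ 1.07657296 -0.00662752 -0.48328323]
small [256. 129.]
wide [254. -60.]
```

View pics/w2.png

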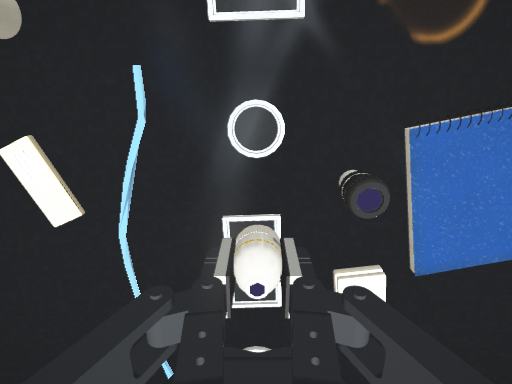

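The objective is held; the small ring is at (256,129) and its dark lens at (257,290).

Run:
```python
from h import *
im=cv2.imread('pics/w2.png');s=telemetry.sense();c=cam('wrist',s)
T=cv2.imread('pics/top0.png');ct=cam('top')
a=blob(im,(256,129),th=170)[1];b=blob(T,(221,178),r=24)[1]
X,g=tri(ray(c,a),ray(ct,b));print(a.round(1),X.round(1),g.round(1),plane(c,a,6).round(1))
print('lens',plane(c,(257,290),s['eef_pos'][2]+35).round(1),s['eef_pos'])
```

```text
[255.7 128.2] [584.7 247.9   8.7] 1.2 [585.2 247.2   6. ]
lens [586.3 195.8 154.8] [585.95159136 194.3073713  119.76320481]
```

Call:
{"fn": "servo_tool", "kwargs": {
  "deltas": [
    [[0.13,-0.002,0],[0,0,0],0.2],
    [[0.13,-0.002,0],[0,0,0],0.2],
    [[0,0,0.2],[0,0,0],0.2],
    [[0,0,0.15],[0,0,0],0.2],
    [[0,0,0.1],[0,0,0],0.2],
    [[0,0,0.05],[0,0,0],0.2],
    [[0,0,0.035],[0,0,0],0.2],
    [[0,0,0],[0,0,0],0.2]
  ]
}}

```text
time_s: 6.1
eef_pos: [586.5, 244.9, 13.9]
ee_rot: [0.0, 0.709, 0.705, 0.001]
force: [-0.1, -1.3, -1.3]
grip_width: 0.282
grip_force: 30.2
```

Call:
{"fn": "servo_tool", "kwargs": {
  "deltas": [
    [[0,0,0],[0,0,0],0.2]
  ]
}}

```text
time_s: 6.2
eef_pos: [586.4, 245.2, 14.0]
ee_rot: [0.0, 0.709, 0.705, 0.001]
force: [0.4, 0.0, -0.4]
grip_width: 0.277
grip_force: 30.2
```

Call:
{"fn": "servo_tool", "kwargs": {
  "deltas": [
    [[0.008,-0.005,0.006],[0,0,0],0.2],
    [[0,0,0],[0,0,0],0.2],
    [[0,0,0],[0,0,0],0.6],
    [[0,0,0],[0,0,0],0.6],
    [[0,0,0],[0,0,0],0.6],
    [[0,0,0],[0,0,0],0.6],
    [[0,0,-0.05],[0,0,0],0.6],
    [[0,0,-0.15],[0,0,0],0.7]
  ]
}}

```text
time_s: 7.0
eef_pos: [583.3, 246.7, 50.4]
ee_rot: [-0.001, 0.709, 0.706, -0.002]
force: [0.3, -0.3, 0.1]
grip_width: 0.7
grip_force: 0.0
```

Call:
{"fn": "servo_tool", "kwargs": {
  "deltas": [
    [[0,0,-0.2],[0,0,0],1],
    [[0,0,-0.2],[0,0,0],1],
    [[-0.15,0,-0.15],[0,0,0],1],
    [[-0.2,0.1,0],[0,0,0],1],
    [[-0.2,0.1,0],[0,0,0],1],
    [[0,0,0],[0,0,0],1]
  ]
}}

```text
time_s: 7.6
eef_pos: [626.1, 132.2, 162.7]
ee_rot: [0.001, 0.71, 0.704, 0.0]
force: [-0.4, 0.4, -1.0]
grip_width: 1.001
grip_force: 0.0
```

Run:
```python
from h import *
im,c,s=snap('w3'); print(s['eef_pos'].round(1))
for k,X in dict(box=(692,74,10),small=(585,248,6),obj=(585,248,24)).items(): print(k,proj(c,X).round())
```

```text
[626.1 132.2 162.7]
box [317. 225.]
small [211.  54.]
obj [208.  51.]
```

View pics/w3.png

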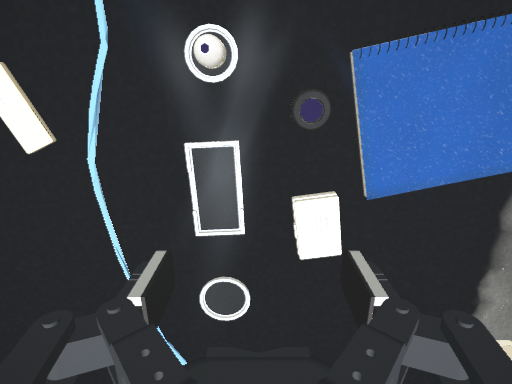

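The objective stands in its holder at (209,51). The box is at (317,225) and the narrow holder at (215,188). I measure both.

Run:
```python
from h import *
im=cv2.imread('pics/w3.png');s=telemetry.sense();c=cam('wrist',s)
T=cv2.imread('pics/top0.png');ct=cam('top')
for k,p,q,z,r in(('box',(317,225),(281,140),18,45),('narrow',(215,188),(267,178),6,58)):
    h,a=blob(im,p,th=170,r=r);b=blob(T,q,r=24)[1]
    X,g=tri(ray(c,a),ray(ct,b))
    w=np.array([plane(c,v[0],z)[:2] for v in h],np.float32)
    print(k,a.round(1),X.round(1),g.round(1),[np.round(v,1) for v in cv2.minAreaRect(w)])
```

```text
box [317.  224.9] [693.2  72.9   2. ] 0.5 [array([689.2,  78.7]), array([49.8, 76.3]), np.float64(7.4)]
narrow [215.6 187. ] [580.9 115.5  -4.5] 4.5 [array([580.9, 116.7]), array([ 56. , 106.3]), np.float64(2.0)]
```

Call:
{"fn": "servo_tool", "kwargs": {
  "deltas": [
    [[-0.143,0.163,0],[0,0,0],1],
    [[-0.143,0.163,0],[0,0,0],1],
    [[0,0,0.1],[0,0,-0.083],1],
    [[0,0,0.2],[0,0,0],1],
    [[0,0,0.2],[0,0,0],1],
    [[0,0,0.15],[0,0,0],1],
    [[0,0,0.1],[0,0,0],1],
    [[0,0,0.03],[0,0,0],1]
  ]
}}

```text
time_s: 8.45
eef_pos: [687.9, 80.6, 3.8]
ee_rot: [-0.002, 0.661, 0.751, -0.001]
force: [0.8, -0.0, 0.2]
grip_width: 1.0
grip_force: 0.0
```

Call:
{"fn": "servo_tool", "kwargs": {
  "deltas": [
    [[0,0,0],[0,0,0],1],
    [[0,0,0],[0,0,0],0.5],
    [[0,0,0],[0,0,0],0.5],
    [[0,0,0],[0,0,0],0.5],
    [[0,0,0],[0,0,0],0.5],
    [[0,0,0],[0,0,0],0.5],
    [[0,0,0],[0,0,0],0.5]
  ]
}}

```text
time_s: 9.15
eef_pos: [689.9, 79.4, 7.3]
ee_rot: [0.001, 0.661, 0.75, 0.001]
force: [-0.6, 0.6, 7.3]
grip_width: 0.544
grip_force: 31.8
```

Call:
{"fn": "servo_tool", "kwargs": {
  "deltas": [
    [[0,0,-0.1],[0,0,0],0.5],
    [[0,0,-0.2],[0,0,0],0.5],
    [[0,0,-0.2],[0,0,0.083],0.5],
    [[0.15,-0.18,-0.08],[0,0,0],0.5],
    [[0.2,-0.14,0],[0,0,0],0.5],
    [[0.2,-0.12,0],[0,0,0],0.5],
    [[0.2,-0.08,0],[0,0,0],0.5],
    [[0.2,0,0],[0,0,0],0.5]
  ]
}}

```text
time_s: 9.95
eef_pos: [584.3, 271.5, 122.5]
ee_rot: [-0.0, 0.708, 0.706, -0.0]
force: [0.6, -0.2, -1.2]
grip_width: 0.541
grip_force: 31.4
```

Call:
{"fn": "servo_tool", "kwargs": {
  "deltas": [
    [[0.2,0,0],[0,0,0],0.5],
    [[0.1,0,0],[0,0,0],0.5],
    [[0,0,0],[0,0,0],0.5],
    [[0,0,0],[0,0,0],0.5]
  ]
}}

```text
time_s: 10.35
eef_pos: [586.2, 329.5, 121.7]
ee_rot: [0.0, 0.708, 0.706, -0.0]
force: [-0.6, 0.2, -1.6]
grip_width: 0.539
grip_force: 31.4
```

Run:
```python
from h import *
im,c,s=snap('w4'); print(s['eef_pos'].round(1),s['ee_rot'].round(3),s['grip_width'],s['grip_force'])
for k,X in dict(wide=(584,381,6)).items(): print(k,proj(c,X).round())
```

```text
[586.2 329.5 121.7] [ 0.     0.708  0.706 -0.   ] 0.5394901276052355 31.43181100487709
wide [254. 130.]
```

View pics/w4.png

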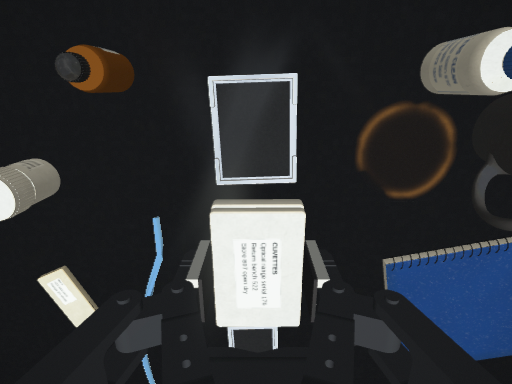

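The box is held with its top corners at about (212,208), (304,208), (300,327) and (213,327). The wide holder is centred near (255,129).

Run:
```python
from h import *
im=cv2.imread('pics/w4.png');s=telemetry.sense();c=cam('wrist',s)
z=s['eef_pos'][2]+12.7
w=np.array([plane(c,p,z)[:2] for p in((212,208),(304,208),(300,327),(213,327))],np.float32);print(s['eef_pos'].round(1),w.round(1),w.mean(0),cv2.minAreaRect(w))
h,a=blob(im,(255,129),th=130,r=62)
w=np.array([plane(c,v[0],6)[:2] for v in h],np.float32);print(a,cv2.minAreaRect(w))
T=cv2.imread('pics/top0.png');ct=cam('top');print(tri(ray(c,a),ray(ct,blob(T,(175,178),r=24)[1])))
```

```text
[586.4 328.9 121.8] [[565.4 360.2]
 [609.4 360. ]
 [610.4 288.3]
 [561.9 288.5]] [586.7884 324.2495] ((586.3995361328125, 324.25262451171875), (71.71101379394531, 48.52439498901367), 89.65184020996094)
[254.14627081 127.58213225] ((584.4779663085938, 378.37939453125), (73.60183715820312, 93.51473999023438), 1.560792326927185)
(array([584.56944512, 381.01300735,  -2.03798301]), np.float64(0.46146180691543487))
```

Call:
{"fn": "servo_tool", "kwargs": {
  "deltas": [
    [[0.138,-0.005,0],[0,0,-0.015],0.5],
    [[0.138,-0.005,0],[0,0,0],0.5],
    [[0,0,0.2],[0,0,0],0.5],
    [[0,0,0.15],[0,0,0],0.5],
    [[0,0,0.12],[0,0,0],0.5],
    [[0,0,0.06],[0,0,0],0.5],
    [[0,0,0.03],[0,0,0],0.5],
    [[0,0,0],[0,0,0],0.5]
  ]
}}

```text
time_s: 11.2
eef_pos: [584.6, 384.6, 10.7]
ee_rot: [0.0, 0.701, 0.714, 0.0]
force: [0.6, -0.4, -0.5]
grip_width: 0.54
grip_force: 31.5
```

Call:
{"fn": "servo_tool", "kwargs": {
  "deltas": [
    [[0,0,0],[0,0,0],0.5]
  ]
}}

```text
time_s: 11.3
eef_pos: [584.7, 385.0, 11.3]
ee_rot: [0.0, 0.7, 0.714, 0.001]
force: [-0.7, -0.6, -1.2]
grip_width: 0.543
grip_force: 31.5
```

Call:
{"fn": "servo_tool", "kwargs": {
  "deltas": [
    [[0,0,0.009],[0,0,0],0.5],
    [[0,0,0],[0,0,0],0.5],
    [[0,0,0],[0,0,0],0.72],
    [[0,0,0],[0,0,0],0.72],
    [[0,0,0],[0,0,0],0.72],
    [[0,0,0],[0,0,0],0.72],
    [[0,0,-0.05],[0,0,0],0.72],
    [[0,0,-0.2],[0,0,0],0.8]
  ]
}}

```text
time_s: 12.1
eef_pos: [581.9, 384.0, 54.9]
ee_rot: [-0.002, 0.7, 0.714, -0.004]
force: [-0.9, -0.1, -0.3]
grip_width: 0.8
grip_force: 0.0
```

Call:
{"fn": "servo_tool", "kwargs": {
  "deltas": [
    [[0,0,-0.24],[0,0,0],1],
    [[0,0,-0.24],[0,0,0],1],
    [[-0.08,-0.18,-0.05],[0,0,0.015],1],
    [[-0.08,-0.2,0],[0,0,0],1],
    [[-0.09,-0.2,0],[0,0,0],1],
    [[-0.09,-0.2,0],[0,0,0],1],
    [[-0.09,-0.14,0],[0,0,0],1],
    [[0,0,0],[0,0,0],1]
  ]
}}

```text
time_s: 12.9
eef_pos: [397.0, 297.8, 165.0]
ee_rot: [-0.0, 0.708, 0.706, -0.0]
force: [0.6, 0.8, 1.4]
grip_width: 0.997
grip_force: 0.0
```

Run:
```python
from h import *
im,c,s=snap('w5'); print(s['eef_pos'].round(1),s['ee_rot'].round(3))
for k,X in dict(can=(383,339,28),mailer=(390,201,5)).items(): print(k,proj(c,X).round())
```

```text
[397.  297.8 165. ] [-0.     0.708  0.706 -0.   ]
can [242. 138.]
mailer [251. 253.]
```

View pics/w5.png

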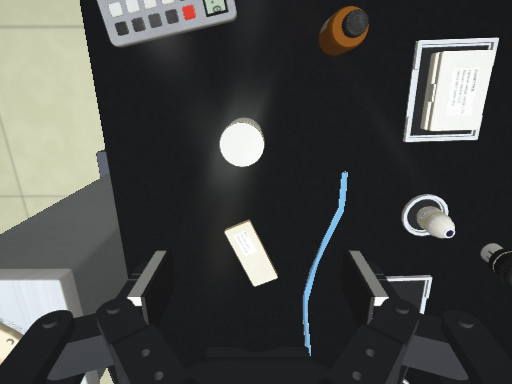

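The box lies in the wide holder at (455,92), the canister cap is centred at (242,144), and the mailer is at (251,253). I measure them.

Run:
```python
from h import *
im=cv2.imread('pics/w5.png');s=telemetry.sense();c=cam('wrist',s)
T=cv2.imread('pics/top0.png');ct=cam('top')
print('cap',plane(c,(242,144),56).round(1))
for k,p,q,z,r in(('can',(242,140),(188,249),28,40),('mailer',(251,253),(238,246),8,45)):
    h,a=blob(im,p,th=150,r=r);b=blob(T,q,r=24)[1]
    X,g=tri(ray(c,a),ray(ct,b))
    w=np.array([plane(c,v[0],z)[:2] for v in h],np.float32)
    print(k,a.round(1),X.round(1),g.round(1),plane(c,a,z).round(1),[np.round(v,1) for v in cv2.minAreaRect(w)])
```

```text
cap [386.8 338.9  56. ]
can [241.7 142.8] [384.6 337.5  41.9] 2.3 [385.1 335.1  28. ] [array([384.7, 334.2]), array([42.6, 42.7]), np.float64(26.7)]
mailer [250.8 253.4] [390.6 200.7   4.8] 2.1 [391.7 202.7   8. ] [array([392.3, 200.9]), array([32.1, 82.4]), np.float64(23.8)]
```

Call:
{"fn": "servo_tool", "kwargs": {
  "deltas": [
    [[0.205,-0.06,0],[0,0,0],1],
    [[0,0,0.1],[0,0,0],1],
    [[0,0,0.1],[0,0,0],1],
    [[0,0,0],[0,0,0],1],
    [[0,0,0],[0,0,0],1]
  ]
}}

```text
time_s: 13.45
eef_pos: [388.9, 340.3, 124.8]
ee_rot: [0.0, 0.709, 0.706, 0.0]
force: [0.4, 0.0, -0.1]
grip_width: 0.996
grip_force: 0.0
```

Call:
{"fn": "servo_tool", "kwargs": {
  "deltas": [
    [[-0.009,-0.02,0.1],[0,0,0],1],
    [[0,0,0.18],[0,0,0],1],
    [[0,0,0.18],[0,0,0],1],
    [[0,0,0.1],[0,0,0],1],
    [[0,0,0],[0,0,0],1]
  ]
}}

```text
time_s: 13.95
eef_pos: [383.9, 337.9, 11.0]
ee_rot: [-0.0, 0.709, 0.705, -0.001]
force: [0.6, 0.2, 0.1]
grip_width: 0.999
grip_force: 0.0
```

Call:
{"fn": "servo_tool", "kwargs": {
  "deltas": [
    [[0,0,0],[0,0,0],0.35],
    [[0,0,0],[0,0,0],0.35],
    [[0,0,0],[0,0,0],0.35],
    [[0,0,0],[0,0,0],0.35],
    [[0,0,0],[0,0,0],0.35],
    [[0,0,0],[0,0,0],0.35],
    [[0,0,0],[0,0,0],0.35]
  ]
}}

```text
time_s: 14.65
eef_pos: [384.7, 338.6, 13.4]
ee_rot: [0.0, 0.709, 0.706, 0.001]
force: [-1.0, -0.5, 6.0]
grip_width: 0.439
grip_force: 29.3
```

Call:
{"fn": "servo_tool", "kwargs": {
  "deltas": [
    [[0,0,-0.1],[0,0,0],0.35],
    [[0,0,-0.2],[0,0,0],0.35],
    [[0,0,-0.22],[0,0,0],0.35],
    [[-0.204,0.111,-0.02],[0,0,0],0.35],
    [[-0.204,0.111,0],[0,0,0],0.35],
    [[-0.204,0.111,0],[0,0,0],0.35],
    [[-0.204,0.111,0],[0,0,0],0.35],
    [[-0.204,0.111,0],[0,0,0],0.35]
  ]
}}

```text
time_s: 15.45
eef_pos: [494.9, 132.0, 120.8]
ee_rot: [0.0, 0.709, 0.706, 0.0]
force: [1.3, 0.6, -1.4]
grip_width: 0.439
grip_force: 30.4
```

Call:
{"fn": "servo_tool", "kwargs": {
  "deltas": [
    [[-0.204,0.111,0],[0,0,0],0.35],
    [[-0.204,0.111,0],[0,0,0],0.35],
    [[-0.204,0.111,0],[0,0,0],0.35],
    [[-0.204,0.111,0],[0,0,0],0.35],
    [[0,0,0.1],[0,0,0],0.35],
    [[0,0,0],[0,0,0],0.35],
    [[0,0,0],[0,0,0],0.35]
  ]
}}

```text
time_s: 16.15
eef_pos: [582.0, -29.3, 100.5]
ee_rot: [-0.0, 0.708, 0.706, -0.0]
force: [0.0, 1.4, -0.5]
grip_width: 0.442
grip_force: 30.5
```

Call:
{"fn": "servo_tool", "kwargs": {
  "deltas": [
    [[0.002,0.012,0.1],[0,0,0],0.35],
    [[0,0,0.15],[0,0,0],0.35],
    [[0,0,0.1],[0,0,0],0.35],
    [[0,0,0.05],[0,0,0],0.35],
    [[0,0,0.027],[0,0,0],0.35],
    [[0,0,0],[0,0,0],0.35],
    [[0,0,0],[0,0,0],0.35]
  ]
}}

```text
time_s: 16.85
eef_pos: [585.4, -29.3, 15.9]
ee_rot: [0.001, 0.708, 0.706, 0.001]
force: [-0.8, -0.3, -0.9]
grip_width: 0.442
grip_force: 30.2
```

Call:
{"fn": "servo_tool", "kwargs": {
  "deltas": [
    [[0,0,0.007],[0,0,0],0.35],
    [[0,0,0],[0,0,0],0.35],
    [[0,0,0],[0,0,0],0.7],
    [[0,0,0],[0,0,0],0.7],
    [[0,0,0],[0,0,0],0.7],
    [[0,0,0],[0,0,0],0.7],
    [[0,0,-0.05],[0,0,0],0.8],
    [[0,0,-0.2],[0,0,0],0.8]
  ]
}}

```text
time_s: 17.65
eef_pos: [582.7, -29.0, 61.1]
ee_rot: [-0.003, 0.709, 0.706, -0.002]
force: [0.0, -0.5, 1.0]
grip_width: 0.8
grip_force: 0.0
```

Call:
{"fn": "servo_tool", "kwargs": {
  "deltas": [
    [[0,0,-0.2],[0,0,0],0.8],
    [[0,0,-0.2],[0,0,0],0.8],
    [[0.164,-0.139,0],[0,0,0],0.8],
    [[0.164,-0.139,0],[0,0,0],0.8],
    [[0.164,-0.139,0],[0,0,0],0.8],
    [[0.164,-0.139,0],[0,0,0],0.8],
    [[0.164,-0.139,0],[0,0,0],0.8],
    [[0.164,-0.139,0],[0,0,0],0.8]
  ]
}}

```text
time_s: 18.45
eef_pos: [417.6, 169.2, 144.1]
ee_rot: [0.0, 0.709, 0.705, 0.0]
force: [0.9, 0.2, -0.4]
grip_width: 0.798
grip_force: 0.0
```

Call:
{"fn": "servo_tool", "kwargs": {
  "deltas": [
    [[0.164,-0.139,0],[0,0,0],0.8],
    [[0,0,0],[0,0,-0.088],0.8],
    [[0,0,0],[0,0,-0.088],0.8],
    [[0,0,0],[0,0,-0.088],0.8],
    [[0,0,0.2],[0,0,0],0.8],
    [[0,0,0],[0,0,0],0.8],
    [[0,0,0],[0,0,0],0.8]
  ]
}}

```text
time_s: 19.15
eef_pos: [391.1, 201.0, 104.1]
ee_rot: [-0.0, 0.548, 0.836, -0.0]
force: [0.3, -0.5, 0.5]
grip_width: 0.8
grip_force: 0.0
```

Run:
```python
from h import *
im,c,s=snap('w6'); print(s['eef_pos'].round(1),s['ee_rot'].round(3)); print(proj(c,(391.5,201,5)),np.degrees(2*np.arctan2(s['ee_rot'][2],s['ee_rot'][1])))
R=q2R(s['ee_rot']); print((R.T@(np.array([391.3,201,3])-s['eef_pos'])/200).round(3))
```

```text
[391.1 201.  104.1] [-0.     0.548  0.836 -0.   ]
[257.33128761 191.97426678] 113.49240122862096
[-0.     0.001  0.505]
```

View pics/w6.png

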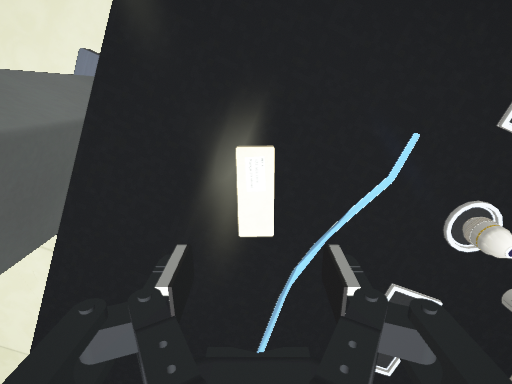

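The mailer is centred at (255,191) and aligned with the fingers; the cable is clear of them.

Call:
{"fn": "servo_tool", "kwargs": {
  "deltas": [
    [[0,0,0.2],[0,0,0],0.8],
    [[0,0,0.15],[0,0,0],0.7],
    [[0,0,0.1],[0,0,0],0.6],
    [[0,0,0.04],[0,0,0],0.6],
    [[0,0,0.015],[0,0,0],0.6],
    [[0,0,0],[0,0,0],0.6],
    [[0,0,0],[0,0,0],0.6]
  ]
}}

```text
time_s: 19.9
eef_pos: [391.9, 201.2, 3.4]
ee_rot: [0.001, 0.548, 0.836, 0.001]
force: [0.3, 0.5, -0.5]
grip_width: 0.602
grip_force: 0.0
```

Call:
{"fn": "servo_tool", "kwargs": {
  "deltas": [
    [[0,0,0],[0,0,0],0.25],
    [[0,0,0],[0,0,0],0.25],
    [[0,0,0],[0,0,0],0.25],
    [[0,0,0],[0,0,0],0.25],
    [[0,0,0],[0,0,0],0.25],
    [[0,0,0],[0,0,0],0.25]
  ]
}}

```text
time_s: 20.5
eef_pos: [391.6, 201.1, 3.1]
ee_rot: [0.0, 0.548, 0.836, 0.0]
force: [-0.9, -0.8, 7.4]
grip_width: 0.362
grip_force: 29.3
```

Call:
{"fn": "servo_tool", "kwargs": {
  "deltas": [
    [[0,0,-0.1],[0,0,0],0.25],
    [[0,0,-0.2],[0,0,0],0.25],
    [[0,0,-0.1],[0,0,0.082],0.25],
    [[0,0,-0.1],[0,0,0.082],0.25],
    [[0,0,0],[0,0,0.08],0.25],
    [[-0.085,0.19,0],[0,0,0],0.25],
    [[-0.085,0.19,0],[0,0,0],0.25],
    [[-0.085,0.19,0],[0,0,0],0.25]
  ]
}}

```text
time_s: 21.3
eef_pos: [507.8, 152.5, 102.9]
ee_rot: [0.0, 0.697, 0.717, 0.0]
force: [0.9, 1.8, 0.1]
grip_width: 0.364
grip_force: 30.3
```

Call:
{"fn": "servo_tool", "kwargs": {
  "deltas": [
    [[-0.085,0.19,0],[0,0,0],0.25],
    [[-0.085,0.19,0],[0,0,0],0.25],
    [[0,0,0],[0,0,0],0.25],
    [[0,0,0.1],[0,0,0],0.25],
    [[0,0,0.1],[0,0,0],0.25],
    [[0,0,0],[0,0,0],0.25],
    [[0,0,0],[0,0,0],0.25]
  ]
}}

```text
time_s: 22.0
eef_pos: [583.2, 121.4, 63.0]
ee_rot: [0.0, 0.697, 0.717, 0.0]
force: [0.7, 0.2, -0.2]
grip_width: 0.362
grip_force: 30.3
```

Run:
```python
from h import *
im,c,s=snap('w7'); print(s['eef_pos'].round(1),s['grip_width'],np.degrees(2*np.arctan2(s['ee_rot'][2],s['ee_rot'][1])))
R=q2R(s['ee_rot']); print((R.T@(np.array([581,115.8,5])-s['eef_pos'])/200).round(3))
```

```text
[583.2 121.4  63. ] 0.36182028411004646 91.57516022090469
[-0.028 -0.012  0.29 ]
```

View pics/w7.png

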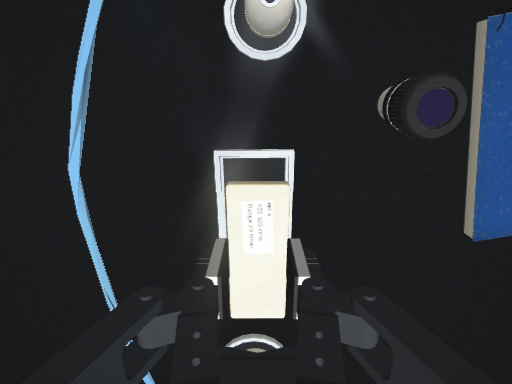

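The mailer is held level between (226,183) and (286,318), over the narrow holder.

Call:
{"fn": "servo_tool", "kwargs": {
  "deltas": [
    [[-0.028,-0.012,0],[0,0,0],0.25],
    [[0,0,0.12],[0,0,0],0.25],
    [[0,0,0.1],[0,0,0],0.25],
    [[0,0,0.05],[0,0,0],0.25],
    [[0,0,0.015],[0,0,0],0.25],
    [[0,0,0],[0,0,0],0.25],
    [[0,0,0],[0,0,0],0.25]
  ]
}}

```text
time_s: 22.75
eef_pos: [581.7, 115.5, 6.3]
ee_rot: [0.001, 0.697, 0.717, 0.001]
force: [0.0, 0.1, -0.3]
grip_width: 0.355
grip_force: 30.3
```

Call:
{"fn": "servo_tool", "kwargs": {
  "deltas": [
    [[0,0,0.005],[0,0,0],0.25],
    [[0,0,0],[0,0,0],0.25],
    [[0,0,0],[0,0,0],0.55],
    [[0,0,0],[0,0,0],0.55],
    [[0,0,0],[0,0,0],0.55],
    [[0,0,0],[0,0,0],0.55],
    [[0,0,-0.05],[0,0,0],0.55],
    [[0,0,-0.2],[0,0,0],0.7]
  ]
}}

```text
time_s: 23.55
eef_pos: [579.0, 115.4, 52.0]
ee_rot: [-0.003, 0.697, 0.717, -0.003]
force: [0.3, -0.1, 0.4]
grip_width: 0.693
grip_force: 0.0
```

Call:
{"fn": "servo_tool", "kwargs": {
  "deltas": [
    [[0,0,-0.24],[0,0,0],0.7],
    [[0,0,-0.24],[0,0,0],0.7],
    [[0,-0.1,-0.2],[0,0,0],0.7],
    [[-0.1,-0.2,0],[0,0,0],0.7],
    [[-0.15,-0.18,0],[0,0,0],0.7],
    [[-0.2,-0.1,0],[0,0,0],0.7],
    [[-0.22,0,0],[0,0,0],0.7],
    [[-0.22,0,0],[0,0,0],0.7]
  ]
}}

```text
time_s: 24.35
eef_pos: [469.4, -67.0, 191.5]
ee_rot: [0.001, 0.697, 0.717, 0.0]
force: [1.0, 1.0, 0.1]
grip_width: 0.695
grip_force: 0.0
```

Call:
{"fn": "servo_tool", "kwargs": {
  "deltas": [
    [[-0.22,0,0],[0,0,0],0.7],
    [[-0.22,0,0],[0,0,0],0.7],
    [[0,0,0],[0,0,0],0.7]
  ]
}}

```text
time_s: 24.65
eef_pos: [472.2, -157.8, 190.9]
ee_rot: [0.001, 0.699, 0.715, -0.0]
force: [-0.2, 0.5, 0.6]
grip_width: 0.7
grip_force: 0.0
```

Run:
```python
from h import *
s=telemetry.sense();print(s['eef_pos'].round())
t=optics.capture('top');c=optics.capture('scene')
a=cv2.resize(t[110:270,120:360],None,fx=3,fy=3);b=cv2.resize(c[140:290,140:350],(720,514))
cv2.imwrite('pics/t9.png',a);cv2.imwrite('pics/s9.png',b)
```

```text
[ 472. -158.  191.]
```

View pics/t9.png

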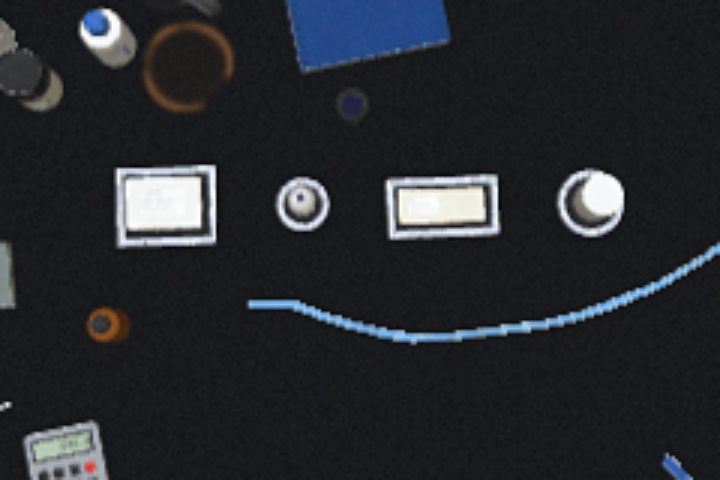

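View pics/s9.png

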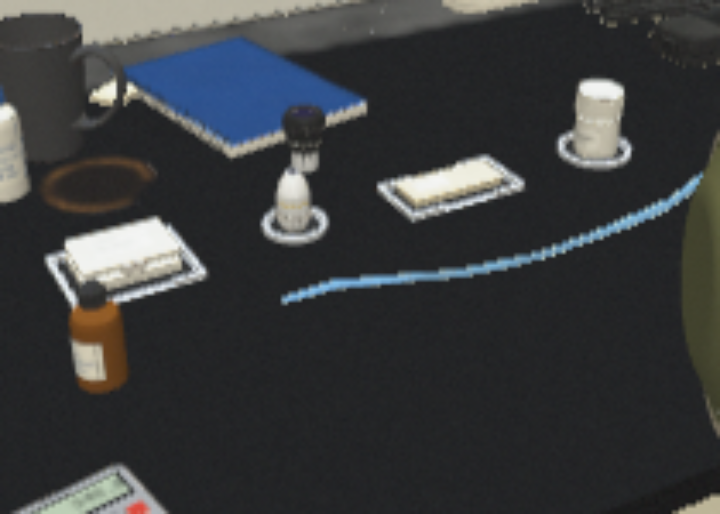

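All four things sit in their holders, and the eyepiece and bottle are undisturbed. A quick numeric check, then I hand in.

Run:
```python
from h import *
ct=cam('top')
for k,p,z,h in(('can',(602,195),58,(584.5,-28.8)),('obj lens',(301,199),47,(585,247.5)),('box',(161,204),22,(584.5,379.8)),('mailer',(443,205),11,(581,115.8))):
    X=plane(ct,(p[0]/3+120,p[1]/3+110),z)[:2]; print(k,X.round(1),'off',(X-h).round(1))
print('eye',plane(ct,(352/3+120,104/3+110),40).round(),'bottle',plane(ct,(100/3+120,324/3+110),71).round())
from rig import ctrl; print(ctrl.finish_job())
```

```text
can [583.7 -30.9] off [-0.8 -2.1]
obj lens [583.  246.3] off [-2.  -1.2]
box [582.1 380.1] off [-2.4  0.3]
mailer [580.9 112.9] off [-0.1 -2.9]
eye [673. 199.  40.] bottle [468. 425.  71.]
the job is handed in; nothing more can be done
None
```

All four accessories are in their own holders, each within about 3 mm of centre by the top camera; the eyepiece and bottle stand where they were, and the job was handed in at about 25 s (no verdict was returned).

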